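Turn the paste tin's code to the reader

TASK

The material check needs the code of the squat tin of heat paste. Turn the squat tin where it stands, on its round pad on the code reader's plate, until its code plate squarely faces the reader block in the middle, and let go of it standing upright on that pad. Leave the taller, slimmer tin alone.

Things in the scene. Friction and masses are not known exactly. Their poses are not given: they have to be found in the camera images.
- squat_tin: Loose upright steel tin, 50 mm diameter, 68 mm tall, 0.2 kg; the top 18 mm is a fixed black fluted lid. A flat white code plate with black squares (20 wide, 32 tall) stands 1.5 mm proud of its side; a raised white rib on the lid (3 mm high) points the same way. Origin: centre of underside; z up, x out through the code plate. Starts on either pad, code roughly towards the robot.
- squat_tin_code (a point): Centre of the face of the squat tin's code plate, 26.5 mm from the tin's axis and 25 mm above its underside.
- tall_tin: The taller, slimmer tin, to be left alone: same make and same code plate and rib, but 38 mm in diameter and 96 mm tall. It stands on the reader's other pad. Origin: centre of its underside; x points out through its code plate.
- reader: Fixed code reader: plate 84 (its x) x 320 (its y) x 6 mm with an upright grey block in the middle (60 x 50 mm, top 84 mm above the worktop). The block has a window in each y side, 43 mm up, looking at a round black rubber pad (72 mm diameter, top 8 mm above the worktop) centred 115 mm from it at +y and -y. One tin stands on each pad, free to lift or turn. Origin: centre of underside, z up.
Not all that is in view belongs to the job. Leave any green look-alike of the squat_tin alone.

How it is judged:
By the outcome, as a careful person would: the job done as asked, in the order asked, and still so for the second after the job is handed in, with the robot touching nothing.
It also fails if it takes over 32 s, if anything falls off the work surface, if the arm or the gripper's body presses on something with over 40 N, if the wrist force passes 120 N, or if a joint passes its speed limit or range.

ROBOT

A 7-joint arm with a two-finger parallel gripper is mounted at the origin on a cart in front of the work surface, level with it; the furniture and walls round the work are solid. World frame = base frame: x ahead of the robot, y to its left, z up, the work surface at z = 0. Lengths are in m, angles in rad, forces in N, time in s.
With the tool pointing down it reaches from about 0.425 to 1.025 m from the base axis. Payload 9.4 kg.
Tool frame: the origin (TCP) lies midway between the tips of the shut fingers; the grasp point (between the pads) lies 19 mm behind it; z points along the fingers, y is the line along which they close (so a half turn about z gives the same grasp; the last joint's range is limited). The gripper opens to 85 mm and grips with 20 to 120 N. Pads are 22 mm wide; open, the fingers measure 114 mm over their backs; the gripper's body (76 mm by 85 mm) begins 54 mm behind the grasp point. The pads swing forward as they close: fully open they stand 13 mm farther back than shut.
Start: joints at [1.094, 0.599, -0.003, 1.599, 0.002, 0.943, -0.08], TCP at [0.282, -0.668, 0.193] pointing down, gripper open.
Joint ranges: [-2.57, 2.57], [-0.35, 1.97], [-1.29, 1.29], [0.11, 2.56], [-1.05, 4.19], [0.11, 1.86], [-2.63, 2.63]. Speed limits (rad/s): [2.22, 2.22, 3.01, 3.01, 3.14, 3.14, 3.14].

INTERFACE

Orientations are given as a unit quaternion [x, y, z, w].
In Python, from workcell import arm gives the robot as it stands.
- The arm moves only by the tool send_rows, never from a script. Its argument "plan" is a list of rows, each a list of 5 numbers: the closure, from 0 (fully open) to 1 (shut), then the shift along the world's x, y, z in cm, then the turn about the world's z in rad. A call has exactly 5 rows; each row is the pose to reach, as a shift and turn from the pose commanded when the call began; what a row does not reach only later rows make up. A row lasts 1/10 s, in which the tool goes at most 50 mm and 8.59 degrees, less where a joint would pass 70% of its speed; a pose out of reach is approached as far as the arm can. A call with a gripper value outside its range is refused whole. The fingers move at their own pace and stop on an object; "grip_force" is the grip in N (left out, the last holds). Time passes only in rows, so rows that repeat a pose let the fingers close, or fill a call up. It gives the time, the measured TCP pose, the force, the opening and the grip force at its end, in the units of the state.
- arm.sense(): the state, without advancing time (a new reading comes with each control period).
- arm.get_image(name): name is "scene" or "side" or "wrist"; returns the picture (384x512x3 uint8, blue, green, red); there is no depth.
- arm.camera_params(name): a dict with "intrinsics" (3x3 intrinsics, pixels), "R" (3x3) and "t" (3): a world point X has camera coordinates R X + t. Camera axes: x right, y down, z forward; pixel columns grow to the right and rows downward; lengths in m; the calibration is good to about 2 mm. A picture is of the moment at which its call begins: read the wrist's pose just before it. camera_params takes no time and is no camera call; for the wrist camera it gives the pose at the moment of the call.
- arm.hand_in(): hands the job in; it is judged then, once.
Trained networks look in the newest picture that a camera, given by its name, has taken for a name from the list of things; names that differ only in an ending like _2 or _b are one class to them, and where a whole thing is asked for, a point or a joint stands for the part that bears it (a point fixed in the world has none). Each returns a list of dicts, best first, with "score" (0 to 1); they miss things now and then, are a little off and sometimes report something else, mostly with a low value. They report only what shows in the picture. A call takes as long as a camera call. They do not tell look-alikes from the thing itself.
- arm.regions_of(target, camera): "mask" (384x512 bool, what is visible of it) and "rect" ([left, top, right, bottom] in pixels, round what is visible of it).
- arm.tip_of(target, camera): "xy" ([column, row] in pixels: a listed point, or the origin of a listed thing).
The state is a dict: "time": time; "joint_pos": joint angles; "qvel": joint speeds; "joint_efforts": joint torques, N m; "tcp_pos": TCP position; "eef_rot": TCP orientation; "force": force on the tool from outside, world axes, zero at the start; "wrist_torque": the same for the moment, N m; "finger_gap": opening from 0.0 (shut) to 1.0 (fully open); "grasp_force": force on a finger pad.
Only numpy, scipy, OpenCV 4.12 (cv2) and the standard library are available. Lean on these libraries where they do the work, as an engineer would, in place of code of your own. Each camera call takes 0.05 s, during which the arm holds its last target. There are 200 camera calls.

## Working session

There is one attempt and no reset: what is moved stays moved. The work goes in short steps, Python scripts to look and compute and a tool call to move; the robot and the scene stay as the last step left them, time stands still between calls to the robot, and variables do not carry over. Pictures are saved under pics/ and viewed, at most 10 in all, crops included, and the job is handed in when it is done.

Besides the shell and the picture viewer there is one more tool, called after ">>>" as name(argument=value, ...), one argument or row to a line, values as JSON. send_rows: Moves the arm, as the interface text tells. Its arguments: {"type":"object","properties":{"plan":{"type":"array"},"grip_force":{"type":"number"}},"required":["plan"]}

```bash
mkdir -p pics; cat > h.py <<'E'
import numpy as np, cv2
from workcell import arm
def ray(cam,xy,P=None):
    P=P or arm.camera_params(cam);K=np.array(P["intrinsics"]);R=np.array(P["R"]);t=np.array(P["t"])
    d=R.T@np.linalg.inv(K)@np.array([xy[0],xy[1],1.0]);return -R.T@t,d
def onz(cam,xy,z,P=None):
    c,d=ray(cam,xy,P);return c+d*(z-c[2])/d[2]
def proj(cam,X,P=None):
    P=P or arm.camera_params(cam);p=np.array(P["intrinsics"])@(np.array(P["R"])@X+np.array(P["t"]));return p[:2]/p[2]
E
python3 - <<'E'
from h import *
a=arm.get_image("scene");b=arm.get_image("side")
cv2.imwrite("pics/a.png",a);cv2.imwrite("pics/b.png",b)
zs={"squat_tin":.008,"squat_tin_code":.033,"tall_tin":.008,"reader":0}
for c in("scene","side"):
    print(c,ray(c,(256,192)))
    for n in zs:
        for r in arm.tip_of(n,c)[:3]: print(n,r["score"],r["xy"],onz(c,r["xy"],zs[n]).round(3))
s=arm.sense();print(s["time"],s["tcp_pos"],s["eef_rot"],s["finger_gap"])
E
```

```text
scene (array([0.04133603, 0.68496534, 0.42884693]), array([ 0.4939651 , -0.74660205, -0.44581343]))
squat_tin_code 0.88 [251.9, 216.4] [0.425 0.121 0.033]
squat_tin_code 0.68 [206.7, 246.1] [0.433 0.254 0.033]
tall_tin 0.67 [287.5, 183.9] [ 0.466 -0.104  0.008]
reader 0.79 [268.8, 202.1] [ 0.461 -0.005  0.   ]
side (array([ 0.39867169, -0.70714181,  0.43493711]), array([ 0.05621059,  0.8865988 , -0.45919544]))
squat_tin 0.98 [253.0, 187.3] [0.445 0.145 0.008]
squat_tin 0.58 [253.1, 176.9] [0.45  0.208 0.008]
squat_tin_code 0.76 [247.8, 167.6] [0.436 0.217 0.033]
squat_tin_code 0.62 [243.9, 182.2] [0.421 0.126 0.033]
squat_tin_code 0.15 [263.1, 220.9] [ 0.453 -0.063  0.033]
tall_tin 0.75 [277.6, 249.5] [ 0.475 -0.13   0.008]
reader 0.59 [264.9, 220.5] [ 0.462 -0.008  0.   ]
0.5 [ 0.28215239 -0.66782364  0.19314359] [ 9.80085151e-01  1.98577678e-01 -3.82438918e-05 -1.59054519e-05] 0.9966663567565937
```

View pics/a.png

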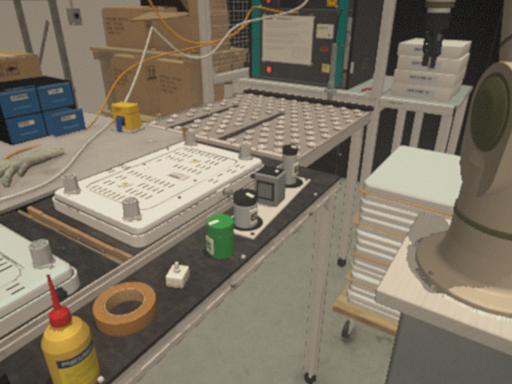

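View pics/b.png

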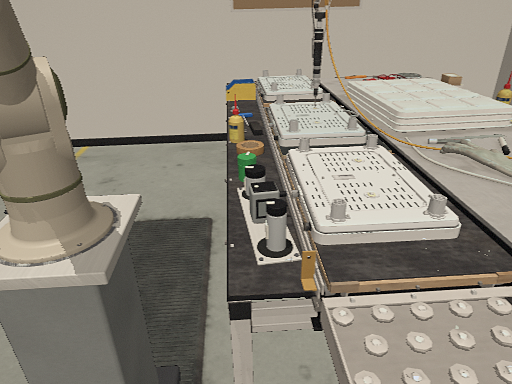

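The scene picture shows the squat tin at about (245,210), with the reader block at (270,185), the tall tin at (290,165) and the green look-alike at (220,237). The side picture agrees: squat (255,178), green (246,163), tall (277,228). The squat tin is therefore near (0.45, 0.11), on the +y pad. I'll move above it, swinging out around the base.

>>> send_rows(
  plan=[
    [0,3,4,2,0.1],
    [0,6,9,4,0.2],
    [0,9,14,6,0.3],
    [0,11,19,6,0.38],
    [0,13,24,6,0.38],
  ],
)

```text
time: 1.0
tcp_pos: [0.4003, -0.4573, 0.253]
eef_rot: [0.924, 0.381, 0.0, 0.001]
force: [1.1, 0.5, 0.0]
finger_gap: 0.999
grasp_force: 0.0
```

>>> send_rows(
  plan=[
    [0,1,5,0,0],
    [0,2,10,0,0],
    [0,3,15,0,0],
    [0,4,20,0,0],
    [0,4,25,0,0],
  ],
)

```text
time: 1.5
tcp_pos: [0.4402, -0.2105, 0.2522]
eef_rot: [0.925, 0.38, 0.001, 0.0]
force: [1.6, -0.3, 0.6]
finger_gap: 1.002
grasp_force: 0.0
```

>>> send_rows(
  plan=[
    [0,0,5,0,0],
    [0,0,10,0,0],
    [0,0,15,0,0],
    [0,0,20,0,0],
    [0,0,25,0,0],
  ],
)

```text
time: 2.0
tcp_pos: [0.4389, 0.0393, 0.2523]
eef_rot: [0.925, 0.38, 0.001, 0.0]
force: [1.4, 0.2, 0.2]
finger_gap: 1.006
grasp_force: 0.0
```

>>> send_rows(
  plan=[
    [0,0,4,0,0],
    [0,0,4,0,0],
    [0,0,4,0,0],
    [0,0,4,0,0],
    [0,0,4,0,0],
  ],
)

```text
time: 2.5
tcp_pos: [0.4392, 0.0761, 0.2518]
eef_rot: [0.925, 0.379, -0.0, 0.0]
force: [-0.5, 1.0, 0.0]
finger_gap: 1.002
grasp_force: 0.0
```

```bash
python3 - <<'E'
from h import *
s=arm.sense();P=arm.camera_params("wrist");a=arm.get_image("wrist")
cv2.imwrite("pics/c.png",a)
zs={"squat_tin":.008,"squat_tin_code":.033,"tall_tin":.008,"reader":0}
print(ray("wrist",(256,192),P))
for n in zs:
    for r in arm.tip_of(n,"wrist")[:3]: print(n,r["score"],r["xy"],onz("wrist",r["xy"],zs[n],P).round(4))
print(s["time"],s["tcp_pos"],s["eef_rot"],s["joint_pos"])
E
```

```text
(array([0.49172748, 0.1267158 , 0.43252647]), array([-0.20452708, -0.20656305, -0.9568449 ]))
squat_tin 0.77 [241.6, 131.5] [0.4492 0.1106 0.008 ]
squat_tin 0.66 [178.0, 85.1] [0.4338 0.2125 0.008 ]
squat_tin_code 0.83 [159.0, 61.7] [0.4416 0.2416 0.033 ]
tall_tin 0.96 [360.4, 228.6] [ 0.4708 -0.1186  0.008 ]
tall_tin 0.52 [299.4, 180.2] [0.4577 0.0029 0.008 ]
reader 0.98 [298.7, 179.1] [0.4575 0.0025 0.    ]
2.5 [0.43915934 0.07608773 0.25183293] [ 9.25380481e-01  3.79039450e-01 -1.58419172e-04  1.89248833e-04] [ 0.02127597  0.20665549 -0.38137884  2.12109037  0.10408191  0.83132444
 -1.21631327]
```

View pics/c.png

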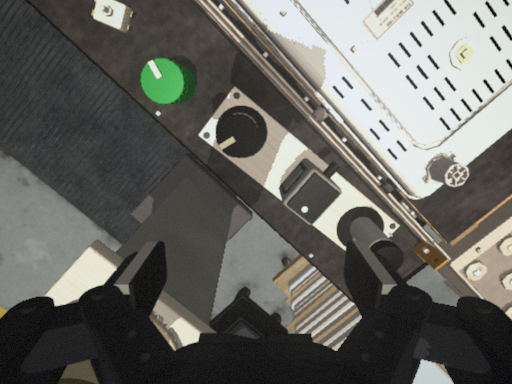

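The wrist picture shows the squat tin at (241,131) with its rib at (227,144), the reader block at (310,192), the tall tin at (362,228) and the green tin at (162,81). I'll measure the rib angle and the reader axis on rectified top views.

```bash
cat >> h.py <<'E'
def top(img,P,z,x0,x1,y0,y1,s):
    # rectify plane z: columns = -y (y1 left), rows = -x (x1 top), s px per m
    w=[(x1,y1),(x1,y0),(x0,y0),(x0,y1)]
    src=np.float32([proj("",np.array([x,y,z]),P) for x,y in w])
    W,H=(y1-y0)*s,(x1-x0)*s
    M=cv2.getPerspectiveTransform(src,np.float32([(0,0),(W,0),(W,H),(0,H)]))
    return cv2.warpPerspective(img,M,(round(W),round(H)),flags=cv2.INTER_CUBIC)
E
python3 - <<'E'
from h import *
P=arm.camera_params("wrist");a=cv2.imread("pics/c.png")
A=top(a,P,.076,.40,.50,.06,.16,4000)   # lid top plane
B=top(a,P,.006,.40,.52,-.18,.19,2000)  # plate plane
for i in range(0,400,40): cv2.putText(A,str(i),(i,8),0,.3,(0,255,255),1);cv2.line(A,(i,10),(i,14),(0,255,255),1);cv2.line(A,(0,i),(6,i),(0,255,255),1)
C=np.zeros((600,800,3),np.uint8);C[:240,:740]=B;C[245:600,:400]=A[:355]
cv2.imwrite("pics/d.png",C)
E
```

```text
(no output)
```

View pics/d.png

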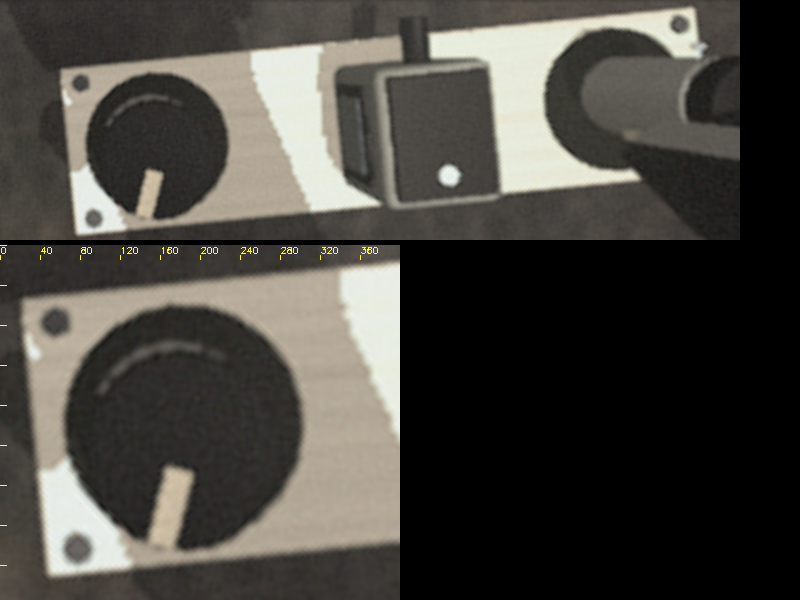

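>>> send_rows(
  plan=[
    [0,0.5,2,-2,0],
    [0,1.0,3.5,-5,0],
    [0,1.0,3.5,-9,0],
    [0,1.0,3.5,-12,0],
    [0,1.0,3.5,-12,0],
  ],
)

```text
time: 3.25
tcp_pos: [0.4471, 0.1118, 0.129]
eef_rot: [0.925, 0.38, -0.003, -0.0]
force: [-1.2, -0.9, 0.9]
finger_gap: 1.0
grasp_force: 0.0
```

```bash
python3 - <<'E'
from h import *
s=arm.sense();P=arm.camera_params("wrist");a=arm.get_image("wrist")
cv2.imwrite("pics/e0.png",a)
A=top(a,P,.076,.40,.50,.06,.16,4000)
cv2.imwrite("pics/e.png",np.hstack([cv2.convertScaleAbs(A,alpha=2.5,beta=0),A]))
hsv=cv2.inRange(A,(90,110,130),(255,255,255))
c=[k for k in cv2.findContours(hsv,0,1)[0] if 500<cv2.contourArea(k)<5000]
for k in c:
    r=cv2.minAreaRect(k);b=cv2.boxPoints(r);print(r, [(round(.5-v/4000,4),round(.16-u/4000,4)) for u,v in b])
for r in arm.tip_of("squat_tin","wrist")[:2]: print(r["score"],r["xy"],onz("wrist",r["xy"],.008,P).round(4))
print(s["time"],s["tcp_pos"],s["eef_rot"])
E
```

```text
((353.5, 388.0), (22.0, 91.0), 90.0) [(np.float32(0.4058), np.float32(0.083)), (np.float32(0.4058), np.float32(0.0602)), (np.float32(0.4003), np.float32(0.0602)), (np.float32(0.4003), np.float32(0.083))]
((174.79412841796875, 264.3235778808594), (29.346811294555664, 81.24942779541016), 14.03624439239502) [(np.float32(0.425), np.float32(0.1223)), (np.float32(0.4447), np.float32(0.1174)), (np.float32(0.4429), np.float32(0.1103)), (np.float32(0.4232), np.float32(0.1152))]
0.85 [254.4, 171.9] [0.4486 0.1133 0.008 ]
0.67 [168.8, 109.6] [0.4343 0.215  0.008 ]
3.25 [0.44710064 0.11177604 0.12900744] [ 9.24845075e-01  3.80331200e-01 -3.10259744e-03 -3.72094701e-04]
```

View pics/e.png

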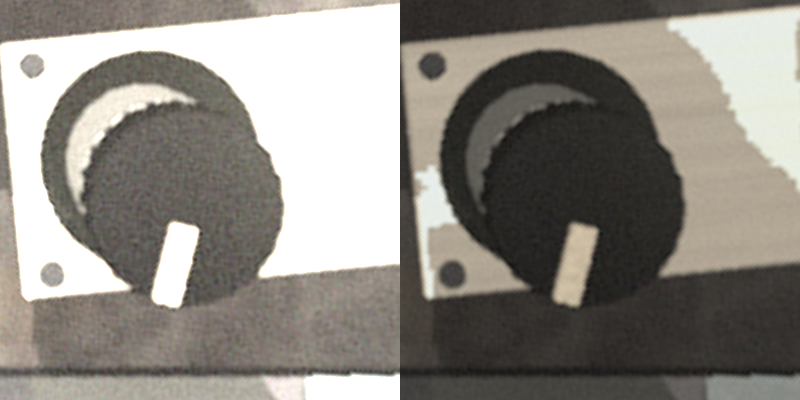

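The close view shows the lid centred at px (182,204), which is (0.449, 0.1145). The rib points to about 167°, and the reader axis towards the block is −84.5°, so the tin needs about +108°. Descending to grip the lid.

>>> send_rows(
  plan=[
    [0,0.2,0.2,-3,0],
    [0,0.2,0.2,-6,0],
    [0,0.2,0.2,-8,0],
    [0,0.2,0.2,-8.7,0],
    [0,0.2,0.2,-8.7,0],
  ],
)

```text
time: 3.85
tcp_pos: [0.4518, 0.1146, 0.0455]
eef_rot: [0.925, 0.38, 0.0, 0.0]
force: [-0.0, -0.2, 0.4]
finger_gap: 0.998
grasp_force: 0.0
```

>>> send_rows(
  plan=[
    [0.5,0,0,0,0],
    [0.5,0,0,0,0],
    [0.6,0,0,0,0],
    [0.6,0,0,0,0],
    [0.6,0,0,0,0],
  ],
  grip_force=35,
)

```text
time: 4.35
tcp_pos: [0.4513, 0.1144, 0.0452]
eef_rot: [0.925, 0.38, 0.0, 0.0]
force: [0.5, -0.7, 0.3]
finger_gap: 0.399
grasp_force: 0.0
```

```bash
python3 - <<'E'
from h import *
a=arm.get_image("wrist");b=arm.get_image("scene")
cv2.imwrite("pics/f.png",np.vstack([cv2.resize(a[100:,100:450],None,fx=1.0,fy=1.0),cv2.resize(b[150:270,180:320],(350,300))]))
s=arm.sense();print(s["finger_gap"],s["grasp_force"],s["tcp_pos"])
E
```

```text
0.3992164551133454 0.0 [0.45118343 0.11445286 0.04498629]
```

View pics/f.png

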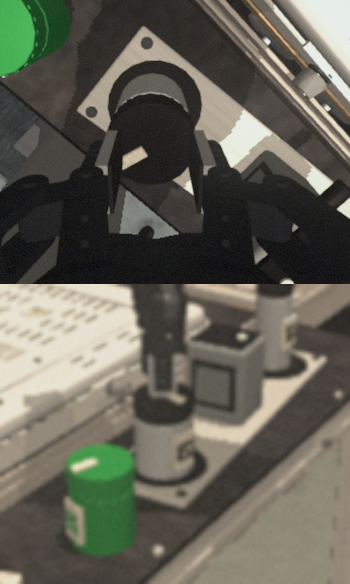

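```bash
python3 - <<'E'
from h import *
s=arm.sense();t=s["tcp_pos"];P=arm.camera_params("wrist");y=np.array([.7026,-.7126,0])
for h in (.017,.027):
  for z in (.055,.078,.1):
    print(h,z,[ (proj("",np.array([t[0],t[1],z])+k*h*y,P)-[100,100]).round() for k in(1,-1)])
C=np.array([.449,.1145,.076]);print([(proj("",C+k*.025*y,P)-[100,100]).round() for k in(1,-1)])
a=arm.get_image("wrist")
cv2.imwrite("pics/g.png",cv2.resize(cv2.convertScaleAbs(a[190:320,170:330],alpha=2.5),None,fx=4.5,fy=4.5,interpolation=2))
E
```

```text
0.017 0.055 [array([182., 125.]), array([126., 125.])]
0.017 0.078 [array([185., 142.]), array([122., 142.])]
0.017 0.1 [array([190., 164.]), array([117., 163.])]
0.027 0.055 [array([198., 125.]), array([109., 125.])]
0.027 0.078 [array([204., 142.]), array([103., 142.])]
0.027 0.1 [array([211., 164.]), array([ 95., 163.])]
[array([197., 143.]), array([104., 143.])]
```

View pics/g.png

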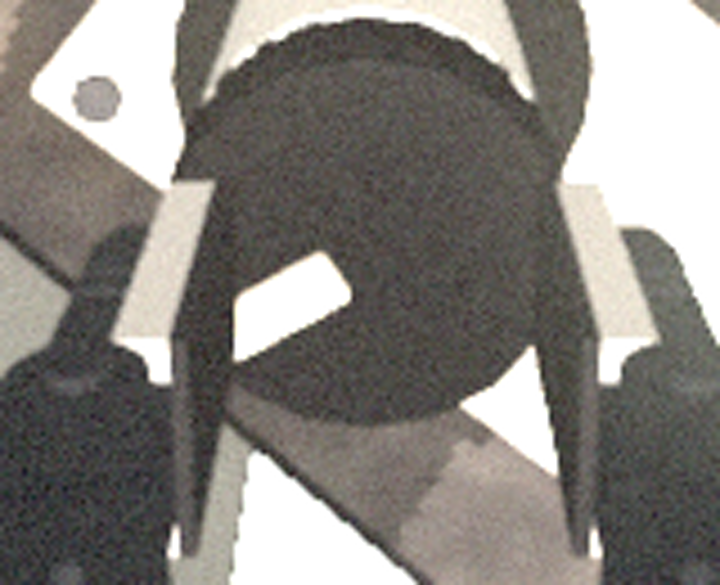

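The fingers look as if they have closed to about 35 mm just above the lid, with no contact force. I'll reopen, turn the jaws away from the code plate, go lower and look again.

>>> send_rows(
  plan=[
    [0,0,0,0,0],
    [0,0,0,0,0],
    [0,0,0,0,0],
    [0,0,0,0,0],
    [0,0,0,0,-0.1],
  ],
)

```text
time: 5.0
tcp_pos: [0.4511, 0.1144, 0.0448]
eef_rot: [0.943, 0.333, -0.0, -0.0]
force: [1.0, -0.7, -0.2]
finger_gap: 1.0
grasp_force: 0.0
```

>>> send_rows(
  plan=[
    [0,-0.2,0,0,-0.14],
    [0,-0.2,0,0,-0.28],
    [0,-0.2,0,0,-0.42],
    [0,-0.2,0,0,-0.56],
    [0,-0.2,0,0,-0.6],
  ],
)

```text
time: 5.5
tcp_pos: [0.4491, 0.1146, 0.0449]
eef_rot: [0.999, 0.038, 0.0, 0.0]
force: [-0.2, -0.9, 0.4]
finger_gap: 1.001
grasp_force: 0.0
```

>>> send_rows(
  plan=[
    [0,0,0,-0.5,0],
    [0,0,0,-1.0,0],
    [0,0,0,-1.4,0],
    [0,0,0,-1.8,0],
    [0,0,0,-1.8,0],
  ],
)

```text
time: 6.0
tcp_pos: [0.4488, 0.1143, 0.0262]
eef_rot: [0.999, 0.04, -0.001, 0.0]
force: [0.1, -0.5, -0.5]
finger_gap: 1.002
grasp_force: 0.0
```

```bash
python3 - <<'E'
from h import *
s=arm.sense();t=s["tcp_pos"];P=arm.camera_params("wrist");q=s["eef_rot"]
from scipy.spatial.transform import Rotation as R
y=R.from_quat(q).as_matrix()[:,1];print(np.degrees(np.arctan2(y[1],y[0])),t,s["finger_gap"],s["joint_pos"][6])
a=arm.get_image("wrist")
for z in (.03,.05,.07,.09):
  for k in(1,-1):
    p=proj("",np.array([t[0],t[1],z])+k*.0425*y,P);cv2.circle(a,tuple(int(v) for v in p),2,(0,0,255) if z<.04 else (0,255,255) if z<.06 else (255,255,0),-1)
b=arm.get_image("scene")
cv2.imwrite("pics/i.png",np.hstack([cv2.convertScaleAbs(a[90:370,60:440],alpha=2.),cv2.resize(b[150:270,180:320],(327,280))]))
E
```

```text
-85.39097437197869 [0.44882138 0.11431917 0.02618483] 1.00201944731229 -1.96753807829323
```

View pics/i.png

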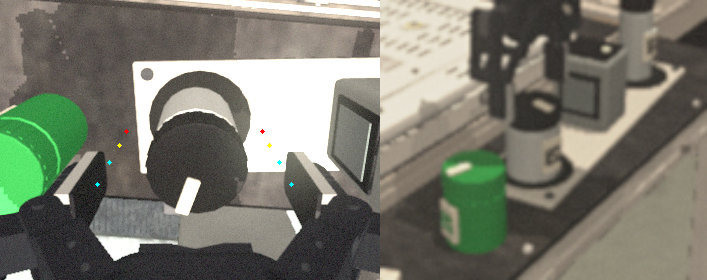

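```bash
python3 - <<'E'
from h import *
for z in(.03,.05,.07,.09): print(z,proj("scene",np.array([.449,.165,z])).round(),proj("scene",np.array([.449,.064,z])).round())
print("lid",proj("scene",np.array([.449,.1145,.076])),"green",proj("scene",np.array([.445,.222,.068])))
c=arm.camera_params("wrist");print(-np.array(c["R"]).T@np.array(c["t"]),arm.sense()["tcp_pos"])
E
```

```text
0.03 [230. 224.] [257. 204.]
0.05 [229. 215.] [257. 196.]
0.07 [229. 206.] [257. 187.]
0.09 [229. 197.] [257. 179.]
lid [243.70720701 193.69551283] green [211.93670653 219.96767572]
[0.52219421 0.11998502 0.20734706] [0.44901594 0.11437231 0.02665047]
```

Both cameras put the open fingertips at z≈0.08, which is higher than the TCP reading implies. I'll lower carefully while watching the force, then close.

>>> send_rows(
  plan=[
    [0,0,0,-0.5,0],
    [0,0,0,-1.0,0],
    [0,0,0,-1.4,0],
    [0,0,0,-1.7,0],
    [0,0,0,-1.7,0],
  ],
)

```text
time: 6.6
tcp_pos: [0.4488, 0.1144, 0.0093]
eef_rot: [0.999, 0.04, -0.0, 0.0]
force: [0.1, 0.7, 1.4]
finger_gap: 0.999
grasp_force: 0.0
```

>>> send_rows(
  plan=[
    [0.25,0,0,0,0],
    [0.3,0,0,0,0],
    [0.35,0,0,0,0],
    [0.5,0,0,0,0],
    [0.5,0,0,0,0],
  ],
  grip_force=30,
)

```text
time: 7.1
tcp_pos: [0.4493, 0.1145, 0.0102]
eef_rot: [0.999, 0.04, 0.0, -0.0]
force: [-1.0, -0.4, 5.3]
finger_gap: 0.573
grasp_force: 30.3
```

Gripped: the gap is about 49 mm and the pad force 30 N. Turning about +108.5° in total.

>>> send_rows(
  plan=[
    [0.6,0,0,0,0.12],
    [0.6,0,0,0,0.25],
    [0.6,0,0,0,0.38],
    [0.6,0,0,0,0.51],
    [0.6,0,0,0,0.64],
  ],
)

```text
time: 7.6
tcp_pos: [0.4501, 0.1157, 0.0102]
eef_rot: [0.935, 0.355, 0.001, -0.0]
force: [0.3, 3.4, 3.4]
finger_gap: 0.575
grasp_force: 30.5
```

>>> send_rows(
  plan=[
    [0.6,0,0,0,0.13],
    [0.6,0,0,0,0.26],
    [0.6,0,0,0,0.39],
    [0.6,0,0,0,0.52],
    [0.6,0,0,0,0.64],
  ],
)

```text
time: 8.1
tcp_pos: [0.4493, 0.1156, 0.0102]
eef_rot: [0.776, 0.631, 0.001, -0.0]
force: [-3.7, 3.1, 6.2]
finger_gap: 0.574
grasp_force: 30.6
```

```bash
python3 - <<'E'
from h import *
from scipy.spatial.transform import Rotation as R
s=arm.sense();y=R.from_quat(s["eef_rot"]).as_matrix()[:,1];print(np.degrees(np.arctan2(y[1],y[0])),s["tcp_pos"],s["finger_gap"],s["grasp_force"],s["force"],s["joint_pos"][6])
P=arm.camera_params("wrist");a=arm.get_image("wrist");A=top(a,P,.079,.40,.50,.06,.16,4000);cv2.imwrite("pics/j.png",A)
E
```

```text
-11.74318333461895 [0.44927609 0.11564374 0.01019875] 0.5744024005377425 30.594154106802307 [-3.70299331  3.07555757  6.18323395] -1.2588448509010222
```

>>> send_rows(
  plan=[
    [0.6,0,0,0,0.14],
    [0.6,0,0,0,0.28],
    [0.6,0,0,0,0.42],
    [0.6,0,0,0,0.54],
    [0.6,0,0,0,0.6],
  ],
)

```text
time: 8.65
tcp_pos: [0.4485, 0.115, 0.0102]
eef_rot: [0.555, 0.832, 0.0, -0.0]
force: [-4.2, 2.1, 8.9]
finger_gap: 0.577
grasp_force: 31.2
```

>>> send_rows(
  plan=[
    [0.6,0,0,0,0],
    [0.6,0,0,0,0],
    [0.6,0,0,0,0],
    [0.6,0,0,0,0],
    [0.6,0,0,0,0],
  ],
)

```text
time: 9.15
tcp_pos: [0.4487, 0.1149, 0.0102]
eef_rot: [0.557, 0.831, 0.0, -0.0]
force: [-3.3, 2.1, 6.4]
finger_gap: 0.573
grasp_force: 31.1
```

```bash
python3 - <<'E'
from h import *
from scipy.spatial.transform import Rotation as R
s=arm.sense();y=R.from_quat(s["eef_rot"]).as_matrix()[:,1];print(np.degrees(np.arctan2(y[1],y[0])),s["tcp_pos"],s["finger_gap"],s["grasp_force"],s["force"],s["joint_pos"][6])
P=arm.camera_params("wrist");a=arm.get_image("wrist");A=top(a,P,.079,.40,.50,.06,.16,4000)
m=cv2.inRange(A,(90,110,130),(255,255,255))
for k in cv2.findContours(m,0,1)[0]:
    if 500<cv2.contourArea(k)<8000:
        r=cv2.minAreaRect(k);b=cv2.boxPoints(r);print(np.round(r[1]),round(r[2],1),[(round(float(.5-v/4000),4),round(float(.16-u/4000),4)) for u,v in b])
E
```

```text
22.316709402688584 [0.4486676  0.11490399 0.01018663] 0.5729999642926734 31.08345603046473 [-3.28856998  2.14649361  6.40470256] -0.8694594054248411
[162.  99.] 0.0 [(0.4105, 0.16), (0.4352, 0.16), (0.4352, 0.1195), (0.4105, 0.1195)]
[ 54. 107.] 43.4 [(0.4503, 0.1699), (0.4698, 0.1515), (0.4604, 0.1416), (0.441, 0.16)]
[145.  99.] 79.1 [(0.4641, 0.1124), (0.4688, 0.088), (0.4331, 0.0812), (0.4284, 0.1055)]
[103.   8.] -0.0 [(0.487, 0.16), (0.489, 0.16), (0.489, 0.1343), (0.487, 0.1343)]
[116.   9.] -0.0 [(0.494, 0.16), (0.4963, 0.16), (0.4963, 0.131), (0.494, 0.131)]
[  5. 112.] 90.0 [(0.4997, 0.16), (0.4997, 0.132), (0.4985, 0.132), (0.4985, 0.16)]
```

Turned 107.7°. Releasing, rising, then checking.

>>> send_rows(
  plan=[
    [0.35,0,0,0,0],
    [0.2,0,0,0,0],
    [0,0,0,0,0],
    [0,0,0,0,0],
    [0,0,0,0,0],
  ],
)

```text
time: 9.7
tcp_pos: [0.4492, 0.1144, 0.0098]
eef_rot: [0.557, 0.83, -0.0, 0.0]
force: [0.8, 0.1, 0.7]
finger_gap: 1.0
grasp_force: 0.0
```

>>> send_rows(
  plan=[
    [0,0,0,2,0],
    [0,0,0,5,0],
    [0,0,0,9,0],
    [0,0,0,13,0],
    [0,0,0,16,0],
  ],
)

```text
time: 10.2
tcp_pos: [0.4491, 0.1146, 0.1719]
eef_rot: [0.557, 0.83, 0.0, 0.0]
force: [-0.4, 0.4, 0.8]
finger_gap: 1.003
grasp_force: 0.0
```

>>> send_rows(
  plan=[
    [0,0,0,3,0],
    [0,0,0,6,0],
    [0,0,0,6,0],
    [0,0,0,6,0],
    [0,0,0,6,0],
  ],
)

```text
time: 10.7
tcp_pos: [0.4486, 0.114, 0.229]
eef_rot: [0.557, 0.83, -0.001, -0.0]
force: [0.3, 0.3, 0.1]
finger_gap: 1.004
grasp_force: 0.0
```

```bash
python3 - <<'E'
from h import *
s=arm.sense();print(s["time"],s["tcp_pos"],s["finger_gap"])
P=arm.camera_params("wrist");a=arm.get_image("wrist")
A=top(a,P,.079,.40,.50,.06,.16,4000);B=top(a,P,.006,.40,.52,-.18,.19,2000)
m=cv2.inRange(A,(90,110,130),(255,255,255))
for k in cv2.findContours(m,0,1)[0]:
    if 500<cv2.contourArea(k)<8000:
        r=cv2.minAreaRect(k);b=cv2.boxPoints(r);print(np.round(r[1]),round(r[2],1),[(round(float(.5-v/4000),4),round(float(.16-u/4000),4)) for u,v in b])
C=np.zeros((600,800,3),np.uint8);C[:240,:740]=B;C[245:600,:400]=cv2.convertScaleAbs(A[:355],alpha=2);C[245:565,410:800]=cv2.resize(a,(390,320));cv2.imwrite("pics/k.png",C)
E
```

```text
10.7 [0.44856961 0.11396267 0.22896124] 1.0036593380629233
```

View pics/k.png

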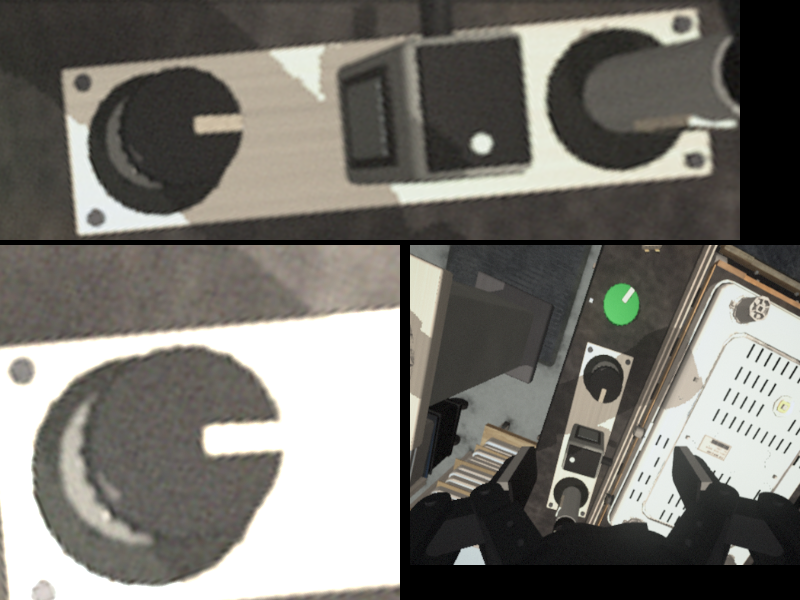

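The top view shows the rib pointing along −y at about −90°, from (203,438) to (282,437) in the lower-left view. The plate's axis is about −84.6°, so the tin is a few degrees short. Measuring the rib edges precisely.

```bash
python3 - <<'E'
from h import *
P=arm.camera_params("wrist");a=arm.get_image("wrist")
A=top(a,P,.079,.40,.50,.06,.16,4000);g=cv2.cvtColor(A,6).astype(float)
t=(g[150:230,205:265].min()+g[150:230,205:265].max())/2
c=np.arange(210,266,4);T=[];Bm=[]
for u in c:
    r=np.where(g[150:235,u]>t)[0]+150;T.append(r[0]);Bm.append(r[-1])
print(T,Bm)
for e in(T,Bm): print(-90-np.degrees(np.arctan(np.polyfit(c,e,1)[0])))
B=top(a,P,.006,.40,.52,-.18,.19,2000)
gb=cv2.cvtColor(B,6);E=[]
for u in list(range(100,320,10))+list(range(550,680,10)):
    r=np.where(gb[:,u]>95)[0]; E.append((u,r[0],r[-1]))
E=np.array(E)
for k in(1,2):
    p=np.polyfit(E[:,0],E[:,k],1);d=abs(np.polyval(p,E[:,0])-E[:,k])<8;p=np.polyfit(E[d,0],E[d,k],1);print(-90-np.degrees(np.arctan(p[0])),d.sum())
E
```

```text
[np.int64(181), np.int64(180), np.int64(180), np.int64(181), np.int64(180), np.int64(179), np.int64(179), np.int64(180), np.int64(179), np.int64(178), np.int64(179), np.int64(178), np.int64(177), np.int64(177)] [np.int64(207), np.int64(208), np.int64(208), np.int64(208), np.int64(207), np.int64(207), np.int64(207), np.int64(206), np.int64(206), np.int64(206), np.int64(206), np.int64(206), np.int64(206), np.int64(206)]
-86.0396881695416
-87.60881821667633
-84.35879219626696 35
-84.50431533490526 35
```

The rib is at about −86.5° and the axis at −84.4°. I'll correct by +2° with a second grip, since there is plenty of time.

>>> send_rows(
  plan=[
    [0,0,0,-5,0],
    [0,0,0,-10,0],
    [0,0,0,-14,0],
    [0,0,0,-16,0],
    [0,0,0,-16,0],
  ],
)

```text
time: 11.3
tcp_pos: [0.4469, 0.1144, 0.0669]
eef_rot: [0.556, 0.831, -0.002, -0.002]
force: [-0.1, -0.5, 0.6]
finger_gap: 0.998
grasp_force: 0.0
```

>>> send_rows(
  plan=[
    [0,0,0,-2,0],
    [0,0,0,-4,0],
    [0,0,0,-5.5,0],
    [0,0,0,-5.5,0],
    [0,0,0,-5.5,0],
  ],
)

```text
time: 11.8
tcp_pos: [0.4494, 0.1148, 0.0156]
eef_rot: [0.557, 0.831, 0.0, 0.0]
force: [0.4, 0.4, 0.1]
finger_gap: 1.0
grasp_force: 0.0
```

>>> send_rows(
  plan=[
    [0.25,0,0,0,0],
    [0.3,0,0,0,0],
    [0.35,0,0,0,0],
    [0.5,0,0,0,0],
    [0.5,0,0,0,0],
  ],
)

```text
time: 12.3
tcp_pos: [0.4495, 0.1143, 0.0155]
eef_rot: [0.557, 0.83, 0.0, 0.001]
force: [-0.5, -1.3, 9.1]
finger_gap: 0.57
grasp_force: 29.4
```

>>> send_rows(
  plan=[
    [0.5,0,0,0,0.02],
    [0.5,0,0,0,0.038],
    [0.5,0,0,0,0.038],
    [0.5,0,0,0,0.038],
    [0.5,0,0,0,0.038],
  ],
)

```text
time: 12.8
tcp_pos: [0.4496, 0.1144, 0.0155]
eef_rot: [0.541, 0.841, 0.0, 0.001]
force: [-0.1, -0.9, 9.6]
finger_gap: 0.571
grasp_force: 29.5
```

>>> send_rows(
  plan=[
    [0.35,0,0,0,0],
    [0.2,0,0,0,0],
    [0,0,0,0,0],
    [0,0,0,0,0],
    [0,0,0,0,0],
  ],
)

```text
time: 13.3
tcp_pos: [0.4491, 0.1145, 0.0148]
eef_rot: [0.541, 0.841, -0.0, -0.0]
force: [-0.5, -0.3, -0.2]
finger_gap: 0.993
grasp_force: 0.0
```

>>> send_rows(
  plan=[
    [0,0,0,2,0],
    [0,0,0,5,0],
    [0,0,0,9,0],
    [0,0,0,13,0],
    [0,0,0,16,0],
  ],
)

```text
time: 13.8
tcp_pos: [0.4491, 0.1147, 0.1769]
eef_rot: [0.541, 0.841, 0.0, 0.0]
force: [0.4, -0.5, -0.4]
finger_gap: 1.001
grasp_force: 0.0
```

>>> send_rows(
  plan=[
    [0,0,0,3,0],
    [0,0,0,5.5,0],
    [0,0,0,5.5,0],
    [0,0,0,5.5,0],
    [0,0,0,5.5,0],
  ],
)

```text
time: 14.3
tcp_pos: [0.4486, 0.114, 0.2289]
eef_rot: [0.541, 0.841, -0.001, -0.0]
force: [0.5, 0.2, 0.2]
finger_gap: 0.998
grasp_force: 0.0
```

```bash
python3 - <<'E'
from h import *
print(arm.sense()["time"])
P=arm.camera_params("wrist");a=arm.get_image("wrist")
A=top(a,P,.079,.40,.50,.06,.16,4000);g=cv2.cvtColor(A,6).astype(float)
t=(g[150:230,205:265].min()+g[150:230,205:265].max())/2
c=np.arange(210,266,4);T=[];Bm=[]
for u in c:
    r=np.where(g[150:235,u]>t)[0]+150;T.append(r[0]);Bm.append(r[-1])
for e in(T,Bm): print(e[0],e[-1],-90-np.degrees(np.arctan(np.polyfit(c,e,1)[0])))
for n in("squat_tin","reader"):
    for r in arm.tip_of(n,"wrist")[:1]: print(n,onz("wrist",r["xy"],.008,P))
b=arm.get_image("scene")
cv2.imwrite("pics/l.png",np.hstack([cv2.convertScaleAbs(A,alpha=2),cv2.resize(b[150:270,190:310],(400,400))]))
E
```

```text
14.3
180 174 -83.6356226162217
206 202 -85.28846905389837
squat_tin [0.45480712 0.11269607 0.008     ]
reader [0.45496748 0.00079626 0.008     ]
```

View pics/l.png

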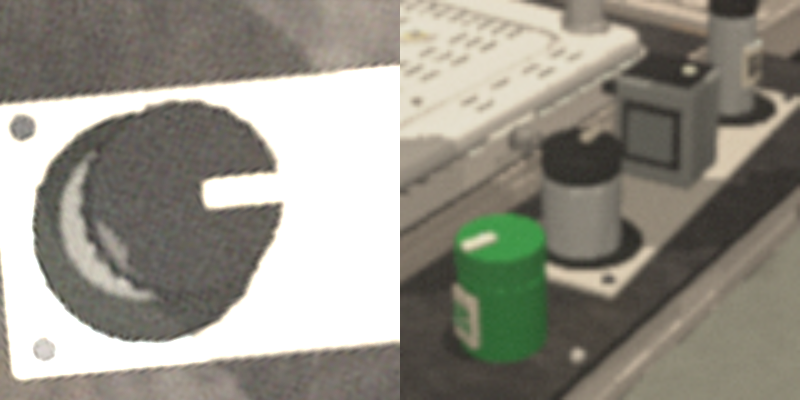

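The rib, from (203,194) to (282,188), is now parallel to the plate edge: −84.5° against −84.4°. The tin stands upright on its pad with its code hidden towards the block, and the tall and green tins have not been moved.

```bash
python3 -c "
from workcell import arm
print(arm.hand_in())"
```

```text
the job is handed in; nothing more can be done
None
```

The squat tin stands upright and released on its pad, its code plate facing the reader block to within about a degree by camera; the job was handed in at about 14.5 s, and the tall and green tins were left alone.

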